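# Lock the panel saw's fence with its index plunger

## Robot

A 6-joint arm with a two-finger parallel gripper is mounted at the origin on the work surface. World frame = base frame: x ahead of the robot, y to its left, z up, the work surface at z = 0. Lengths are in mm, angles in rad, forces in N, time in s.
With the tool pointing down it reaches from about 350 to 875 mm from the base axis. Payload 4.2 kg.
Tool frame: the origin (TCP) lies on the mounting face of the last link; the fingertips stand 173 mm ahead of it and the grasp point (between the pads) lies grip_point_offset ahead of it (grip_point_offset is the distance from the TCP to the grasp point, in mm); z points along the fingers, y is the line along which they close (so a half turn about z gives the same grasp; the last joint's range is limited). The gripper opens to 85 mm and grips with 20 to 120 N. Pads are 22 mm wide; open, the fingers measure 114 mm over their backs; the gripper's body (76 mm by 85 mm) begins 54 mm behind the grasp point. The pads swing forward as they close: fully open they stand 13 mm farther back than shut.
Start: joints at [-0.912, 0.385, 0.008, 0, -1.194, -0.259], TCP at [243.285, -575.684, 404.712] pointing down, gripper open.
Joint ranges: [-3.14, 3.14], [-1.21, 2.06], [-1.07, 1.41], [-3.16, 2.05], [-2.99, -0.16], [-3.1, 3.1]. Speed limits (rad/s): [2.79, 2.79, 3.14, 3.14, 3.14, 3.14].

## Interface

Orientations are given as a unit quaternion [x, y, z, w].
In Python, from bench import read_state, get_image, job_done, recognise, place_of, grip_point_offset gives the robot as it stands. The module is installed in compiled form; this text tells all that it offers.
- The arm moves only by the tool carry_out, never from a script. Its arguments are lists of equal length, an entry for each row: "slide": the shift along the tool's x, y, z in m, a list of three; "roll": the turn about the tool's z in degrees; "claw": the finger opening in m, from 0 to 0.0854. A call has 1 to 8 rows; each row is the pose to reach, as a shift and turn from the pose commanded when the call began, along the tool's axes at that moment; what a row does not reach only later rows make up. A row lasts 1/8 s, in which the tool goes at most 62.5 mm and 10.7 degrees, less where a joint would pass 70% of its speed; a pose out of reach is approached as far as the arm can. A call with a gripper value outside its range is refused whole. The fingers move at their own pace and stop on an object; the grip force is fixed at half the most. Time passes only in rows, so rows that repeat a pose let the fingers close. It gives the time, the measured TCP pose, the force, the opening and the grip force at its end, in the units of the state.
- read_state(): the state, without advancing time (a new reading comes with each control period).
- get_image(name): name is "scene" or "top" or "wrist"; returns a dict with "img" (420x560x3 uint8, red, green, blue), "z_map" (420x560 float32, mm along the optical axis (not along the pixel's ray), 0 where there is no reading), "mtx" (3x3 intrinsics, pixels), "world_from_camera" (4x4, takes a point from camera to world coordinates); the wrist camera has in their place "T_tool_cam" (4x4, takes a point from camera to tool coordinates, whose origin is the TCP and whose axes are the flange's). Camera axes: x right, y up, looking along -z (the intrinsics and any distortion apply to the point x, -y, -z); pixel columns grow to the right and rows downward; lengths in mm; the calibration is good to about 2 mm. A picture is of the moment at which its call begins: read the wrist's pose just before it.
- job_done(): hands the job in; it is judged then, once.
Trained networks look in a picture, given as the dict that the camera call returned (one of the last four; its "shot" number tells which), for a name from the list of things; names that differ only in an ending like _2 or _b are one class to them, and where a whole thing is asked for, a point or a joint stands for the part that bears it (a point fixed in the world has none). Each returns a list of dicts, best first, with "conf" (0 to 1); they miss things now and then, are a little off and sometimes report something else, mostly with a low value. They report only what shows in the picture. A call takes as long as a camera call.
- recognise(picture, thing): "at" ([column, row] in pixels, amid what is visible of it).
- place_of(picture, thing): "at" ([column, row] in pixels: a listed point, or the origin of a listed thing).
The state is a dict: "clock": time; "joints": joint angles; "joint_vel": joint speeds; "joint_efforts": joint torques, N m; "position": TCP position; "ee_rot": TCP orientation; "contact_force": force on the tool from outside, world axes, zero at the start; "wrist_torque": the same for the moment, N m; "gripper_width": finger opening in mm; "grasp_force": force on a finger pad.
Only numpy, scipy, OpenCV 4.12 (cv2) and the standard library are available. Lean on these libraries where they do the work, as an engineer would, in place of code of your own. Each camera call takes 0.05 s, during which the arm holds its last target. There are 200 camera calls.

## Task

Lock the saw's fence: push the spring-loaded plunger gently down into its green housing by its red knob until you feel it come to rest on its seat, then, still holding it down, slide the knob all the way across so that the steel keeper runs in under the brass catch. Let go so that the catch alone keeps the plunger down; never force the lock's parts against one another (well under 25 N), and leave the carton, the tape measure and the offcut where they are.

Things in the scene. Friction and masses are not known exactly. Their poses are not given: they have to be found in the camera images.
- housing: Green fence-lock housing fixed on the saw bed, 70 (x) by 140 (y -40 to 100) by 40 mm high; aluminium fence 500 mm long, 50 mm high along its far side (x 35 to 70). Origin on the bed below the plunger's centre line, z up; +y is the way the keeper slides. Plunger seat (inside) and brass catch are set up or down together, unreported: travel from rest to seat is 10 to 24 mm.
- plunger: Square steel plunger, 34 by 34 mm, goes straight down into the housing against a spring. Origin on its centre line, 75 mm below its top face (bed level at rest). Push needed: 5 N to start, 0.3 N more per mm, plus 1 N per 12 mm/s of speed; on the rubber-faced seat the force rises steeply, by several N per mm. Above 25 N on seat or catch the lock is damaged. Freed, it springs up until stopped.
- knob (a point): Centre of the red knob: upright block 24 x 24 mm, 42 mm high, sides along the housing's x and y, 131 mm above the bed at rest, on a 28 mm high, 14 mm round stem on the keeper. At start at y -5 to -2 mm in the housing's frame, at +15 mm when the keeper is fully across (end stop). Knob and keeper go down with the plunger.
- keeper_tip (a point): Leading tip of the keeper, a dark steel tongue 26 mm wide, 8 mm thick (this point: middle of its end face), 79 mm above the bed at rest, 63 mm ahead (+y of the housing) of the knob. It lies on the plunger's top, slides along +y by about 2 N and stays where it is left.
- catch_front (a point): Point on the housing where the brass catch's front face stands (housing y 62 mm, x 0), 85 mm above the bed, whatever the catch's height. Catch: 34 mm wide lip, 23 mm high, y 62 to 92, on a post y 82 to 92; the throat under the lip takes the tongue. With the plunger on its seat the tongue's top is 2 mm below the lip; if pressed too little the tongue butts against the lip's face.
- carton_mid (a point): Centre of the open cardboard carton, 100 by 140 by 70 mm high, loose on the bed; leave alone.
- tape_mid (a point): Centre of the yellow tape measure, 65 by 35 by 60 mm high, loose on the bed; leave alone.
- offcut_mid (a point): Centre of the plywood offcut, 110 by 60 by 18 mm, loose on the bed; leave alone.

How it is judged:
By the outcome, as a careful person would: the job done as asked, in the order asked, and still so for the second after the job is handed in, with the robot touching nothing.
It also fails if it takes over 38 s, if anything falls off the work surface, if the arm or the gripper's body presses on something with over 40 N, if the wrist force passes 120 N, or if a joint passes its speed limit or range.

## Working session

There is one attempt and no reset: what is moved stays moved. The work goes in short steps, Python scripts to look and compute and a tool call to move; the robot and the scene stay as the last step left them, time stands still between calls to the robot, and variables do not carry over. Pictures are saved under pics/ and viewed, at most 10 in all, crops included, and the job is handed in when it is done.

Besides the shell and the picture viewer there is one more tool, called after ">>>" in YAML: its name, and indented under it one key for each argument. carry_out: Moves the arm, as the interface text tells. Its arguments: {"type":"object","properties":{"slide":{"type":"array"},"roll":{"type":"array"},"claw":{"type":"array"}},"required":["slide","roll","claw"]}

```bash
mkdir -p pics; cat > h.py <<'E'
import numpy as np, cv2
from bench import *
from scipy.spatial.transform import Rotation as R
def wfc(p,s=None):
    if 'world_from_camera' in p: return np.array(p['world_from_camera'])
    T=np.eye(4);T[:3,:3]=R.from_quat(s['ee_rot']).as_matrix();T[:3,3]=s['position'];return T@np.array(p['T_tool_cam'])
def cloud(p,s=None):
    z=p['z_map'];K=np.array(p['mtx']);v,u=np.mgrid[:z.shape[0],:z.shape[1]]
    c=np.stack([(u-K[0,2])/K[0,0]*z,-(v-K[1,2])/K[1,1]*z,-z,np.ones_like(z)],-1)
    return (c@wfc(p,s).T)[...,:3]
def ray(p,uv,zw,s=None):
    K=np.array(p['mtx']);T=wfc(p,s);d=T[:3,:3]@np.array([(uv[0]-K[0,2])/K[0,0],-(uv[1]-K[1,2])/K[1,1],-1]);o=T[:3,3]
    return o+d*(zw-o[2])/d[2]
def save(p,n): cv2.imwrite('pics/'+n+'.png',p['img'][...,::-1])
E
python3 - <<'E'
from h import *
np.set_printoptions(precision=1,suppress=True)
s=read_state();print(grip_point_offset,s['position'],s['ee_rot'],s['contact_force'])
for n in ['scene','top']:
    p=get_image(n);save(p,n);print(n,p.keys())
    for t,z in [('housing',0),('knob',131),('keeper_tip',79),('catch_front',85),('carton_mid',35),('tape_mid',30),('offcut_mid',9)]:
        r=place_of(p,t)[:2]
        print(t,[(np.array(a['at']),round(a['conf'],2),ray(p,a['at'],z)) for a in r])
E
```

```text
154.70000000000002 [ 243.2 -575.5  403.6] [-0.2  1.   0.  -0. ] [ 0.   0.2 -0. ]
scene dict_keys(['img', 'z_map', 'mtx', 'world_from_camera', 'shot'])
housing [(array([310.1, 269.7]), 0.71, array([598.6, 124.2,  -0. ]))]
knob [(array([312.7, 224.8]), 0.82, array([588., 122., 131.]))]
keeper_tip [(array([339.5, 243.2]), 0.59, array([565.6, 178.1,  79. ]))]
catch_front [(array([339.5, 245.8]), 0.81, array([578.8, 182.7,  85. ])), (array([383.7, 243.3]), 0.18, array([530.9, 266.9,  85. ]))]
carton_mid [(array([228.2, 232.4]), 0.79, array([601.8, -88.7,  35. ]))]
tape_mid [(array([284.1, 219.9]), 0.75, array([500.1,  10.9,  30. ]))]
offcut_mid [(array([381.9, 241.7]), 0.82, array([450. , 247.5,   9. ]))]
top dict_keys(['img', 'z_map', 'mtx', 'world_from_camera', 'shot'])
housing [(array([208.4, 203.2]), 0.86, array([585.8, 126.1,   0. ]))]
knob [(array([199.7, 191.7]), 0.67, array([583.2, 120.9, 131. ])), (array([312. , 186.6]), 0.51, array([590. , -79.1, 131. ]))]
keeper_tip [(array([170.4, 201.3]), 0.71, array([576.1, 185.7,  79. ]))]
catch_front [(array([168. , 200.4]), 0.92, array([576.8, 188.7,  85. ]))]
carton_mid [(array([313. , 186.4]), 0.89, array([611.4, -90.4,  35. ]))]
tape_mid [(array([259. , 243.8]), 0.9, array([497.2,  19.6,  30. ]))]
offcut_mid [(array([142.6, 263.6]), 0.71, array([461.7, 256. ,   9. ]))]
```

View pics/top.png

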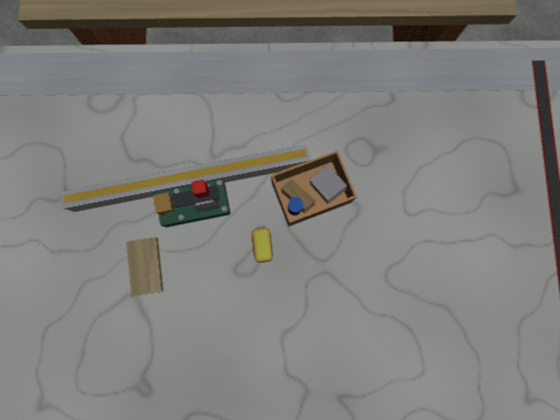

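View pics/scene.png

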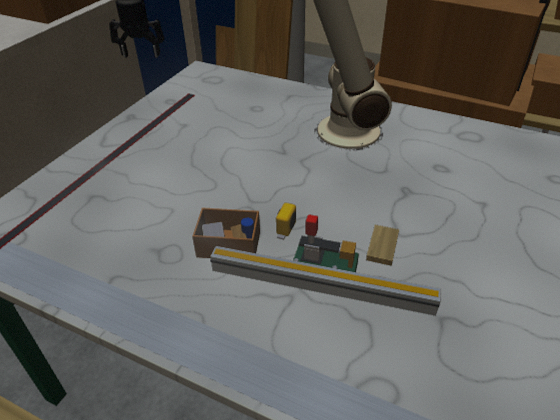

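```bash
python3 - <<'E'
from h import *
np.set_printoptions(precision=2,suppress=True)
p=get_image('top');c=cloud(p)
hsv=cv2.cvtColor(p['img'],cv2.COLOR_RGB2HSV).astype(int)
H,S,V=hsv[...,0],hsv[...,1],hsv[...,2]
near=(abs(c[...,0]-585)<150)&(abs(c[...,1]-140)<150)&(p['z_map']>0)
for n,m in [('green',near&(H>40)&(H<90)&(S>70)),('red',near&((H<8)|(H>172))&(S>120))]:
    q=c[m];print(n,len(q))
    if len(q)<5: continue
    top=np.percentile(q[:,2],80);print('z pct',np.percentile(q[:,2],[5,20,50,80,95]))
    q=q[abs(q[:,2]-top)<5];r=cv2.minAreaRect(q[:,:2].astype(np.float32));print(r,q.mean(0))
# fence: 50mm height
m=near&(abs(c[...,2]-50)<4)&(S<60)
q=c[m][:,:2].astype(np.float32);print('fence',len(q),cv2.minAreaRect(q))
print(cv2.fitLine(q,cv2.DIST_HUBER,0,.01,.01).ravel())
E
```

```text
green 1014
z pct [28.8  37.86 39.82 41.2  42.45]
((581.8582763671875, 153.7589569091797), (69.05611419677734, 137.80157470703125), 10.503780364990234) [571.28 148.61  39.97]
red 241
z pct [119.78 137.23 150.82 152.41 153.35]
((587.7398681640625, 120.45817565917969), (22.091306686401367, 23.492252349853516), 12.326469421386719) [587.26 119.69 151.61]
fence 1413 ((598.6564331054688, 146.78868103027344), (290.27197265625, 222.13565063476562), 79.27735137939453)
[  0.19  -0.98 628.77 142.79]
```

```bash
cat > plan.py <<'E'
from h import *
import sys
np.set_printoptions(precision=2,suppress=True)
s=read_state();M=R.from_quat(s['ee_rot']).as_matrix();P=np.array(s['position'])
yaw=np.radians(float(sys.argv[4]));g=np.array([float(a) for a in sys.argv[1:4]])
hx=np.array([np.cos(yaw),np.sin(yaw),0])
a=np.degrees(np.arctan2(hx@M[:,1],hx@M[:,0])) # direction of hx in tool
print('t',s['clock'],'P',P,'\n',M,'roll for y->hx',[(a-90+180*k+180)%360-180 for k in (0,1)],'joints',np.array(s['joints']))
print('slide',M.T@(g+[0,0,grip_point_offset]-P),'F',s['contact_force'],s['gripper_width'])
E
python3 plan.py 587.5 120.5 260 10.8
```

```text
t 0.85 P [ 243.3  -575.68  404.74] 
 [[-0.92 -0.39  0.  ]
 [-0.39  0.92 -0.  ]
 [-0.   -0.   -1.  ]] roll for y->hx [np.float64(102.10621011025523), np.float64(-77.89378988974477)] joints [-0.91  0.38  0.01  0.   -1.19 -0.26]
slide [-588.03  507.31   -9.97] F [-0.2  -0.72  0.63] 85.53079530679747
```

>>> carry_out:
  slide:
    - [-0.046, 0.039, 0]
    - [-0.092, 0.078, 0]
    - [-0.138, 0.118, 0]
    - [-0.184, 0.158, 0]
    - [-0.23, 0.198, 0]
    - [-0.276, 0.238, 0]
    - [-0.322, 0.278, 0]
    - [-0.368, 0.317, 0]
  roll: [-6, -12, -18, -24, -30, -36, -42, -48]
  claw: [0.085, 0.085, 0.085, 0.085, 0.085, 0.085, 0.085, 0.085]

```text
clock: 1.85
position: [459.3, -138.5, 405.2]
ee_rot: [-0.582, 0.813, -0.0, 0.0]
contact_force: [1.5, -0.1, 0.4]
gripper_width: 84.9
grasp_force: 0.0
```

```bash
python3 plan.py 587.5 120.5 240 10.8
```

```text
t 1.85 P [ 459.32 -138.5   405.23] 
 [[-0.32 -0.95  0.  ]
 [-0.95  0.32 -0.  ]
 [-0.   -0.   -1.  ]] roll for y->hx [np.float64(150.3252338321929), np.float64(-29.674766167807093)] joints [ 0.05  0.13 -0.33  0.   -1.1  -0.38]
slide [-286.54  -37.48   10.65] F [ 1.54 -0.12  0.36] 84.86459979651495
```

>>> carry_out:
  slide:
    - [-0.05, -0.006, 0.002]
    - [-0.1, -0.013, 0.004]
    - [-0.15, -0.019, 0.006]
    - [-0.2, -0.026, 0.008]
    - [-0.25, -0.032, 0.01]
    - [-0.285, -0.037, 0.01]
    - [-0.285, -0.037, 0.01]
    - [-0.285, -0.037, 0.01]
  roll: [-6, -12, -18, -24, -29.7, -29.7, -29.7, -29.7]
  claw: [0.085, 0.085, 0.085, 0.085, 0.085, 0.085, 0.085, 0.085]

```text
clock: 2.85
position: [586.8, 116.6, 394.5]
ee_rot: [0.769, -0.639, -0.0, 0.0]
contact_force: [0.4, -0.2, -0.0]
gripper_width: 84.7
grasp_force: 0.0
```

```bash
python3 plan.py 587.5 120.5 133 10.8; python3 - <<'E'
from h import *
np.set_printoptions(precision=2,suppress=True)
s=read_state();p=get_image('wrist');save(p,'w1');c=cloud(p,s)
for t,z in [('knob',131),('keeper_tip',79),('catch_front',85)]:
    print(t,[(np.array(a['at']),round(a['conf'],2),ray(p,a['at'],z,s)) for a in place_of(p,t)[:1]])
hsv=cv2.cvtColor(p['img'],cv2.COLOR_RGB2HSV).astype(int);H,S=hsv[...,0],hsv[...,1]
near=(abs(c[...,0]-585)<150)&(abs(c[...,1]-140)<150)&(p['z_map']>0)
for n,m,z in [('green',near&(H>40)&(H<90)&(S>70),40),('redtop',near&((H<8)|(H>172))&(S>120),152),('brass',near&(H>10)&(H<30)&(S>100),None)]:
    q=c[m];
    if len(q)<50: print(n,len(q));continue
    print(n,len(q),np.percentile(q[:,2],[5,50,95]))
    z=z or np.percentile(q[:,2],90);q=q[abs(q[:,2]-z)<4];
    if len(q)>20: print(cv2.minAreaRect(q[:,:2].astype(np.float32)),q.mean(0))
E
```

```text
t 2.85 P [586.83 116.59 394.49] 
 [[ 0.18 -0.98 -0.  ]
 [-0.98 -0.18 -0.  ]
 [ 0.    0.   -1.  ]] roll for y->hx [np.float64(179.8115875396419), np.float64(-0.18841246035813697)] joints [ 0.47  0.35 -0.08 -0.   -1.15 -0.28]
slide [ -3.74  -1.46 106.79] F [ 0.43 -0.18 -0.01] 84.65629756266105
knob [(array([274.7, 214.1]), 0.84, array([590.68, 119.96, 131.  ]))]
keeper_tip [(array([273.5, 266.4]), 0.77, array([580.78, 184.55,  79.  ]))]
catch_front [(array([278.6, 272.3]), 0.87, array([575.79, 186.42,  85.  ]))]
green 12716 [ 38.29 283.56 311.63]
((579.5689086914062, 128.47654724121094), (204.77093505859375, 106.47575378417969), 82.57087707519531) [584.4  145.14  39.63]
redtop 3358 [127.14 235.79 311.03]
((589.5372924804688, 120.13624572753906), (23.423322677612305, 23.44782257080078), 11.141114234924316) [589.51 119.35 151.35]
brass 15762 [ 16.71  51.02 297.89]
((588.0346069335938, 115.73341369628906), (106.67523193359375, 22.3155517578125), 8.918914794921875) [589.23 116.64 241.74]
```

View pics/w1.png

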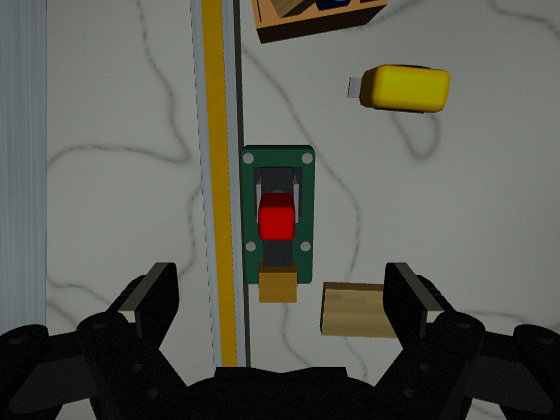

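>>> carry_out:
  slide:
    - [-0.0033, -0.0025, 0.03]
    - [-0.0033, -0.0025, 0.06]
    - [-0.0033, -0.0025, 0.085]
    - [-0.0033, -0.0025, 0.1]
    - [-0.0033, -0.0025, 0.107]
    - [-0.0033, -0.0025, 0.107]
    - [-0.0033, -0.0025, 0.107]
  roll: [-0.2, -0.2, -0.2, -0.2, -0.2, -0.2, -0.2]
  claw: [0.045, 0.045, 0.045, 0.045, 0.045, 0.045, 0.045]

```text
clock: 3.92
position: [589.2, 120.6, 288.8]
ee_rot: [0.771, -0.637, 0.001, -0.001]
contact_force: [0.1, -0.1, -0.2]
gripper_width: 44.8
grasp_force: 0.0
```

```bash
python3 plan.py 588.7 120.3 133 10.8; python3 - <<'E'
from h import *
p=get_image('wrist');save(p,'w2')
E
```

```text
t 3.925 P [589.24 120.58 288.78] 
 [[ 0.19 -0.98  0.  ]
 [-0.98 -0.19  0.  ]
 [-0.   -0.   -1.  ]] roll for y->hx [np.float64(-179.9838161471204), np.float64(0.016183852879606775)] joints [ 0.47  0.45 -0.21  0.   -0.91 -0.28]
slide [0.18 0.59 1.08] F [ 0.11 -0.09 -0.19] 44.807056051732836
```

View pics/w2.png

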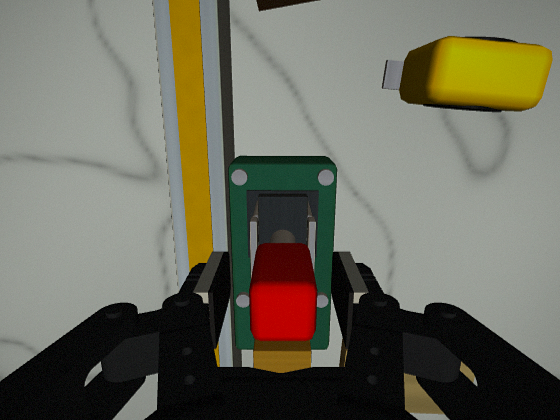

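The knob (columns 250–316) is centred between the pads (about 228 and 337). Closing.

>>> carry_out:
  slide:
    - [0, 0, 0]
    - [0, 0, 0]
    - [0, 0, 0]
    - [0, 0, 0]
    - [0, 0, 0]
    - [0, 0, 0]
  roll: [0, 0, 0, 0, 0, 0]
  claw: [0.03, 0.022, 0.02, 0.018, 0.018, 0.018]

```text
clock: 4.72
position: [588.9, 120.5, 287.9]
ee_rot: [0.771, -0.637, 0.0, -0.0]
contact_force: [-2.4, 0.0, 4.9]
gripper_width: 23.6
grasp_force: 58.8
```

>>> carry_out:
  slide:
    - [0, 0, 0.001]
    - [0, 0, 0.0025]
    - [0, 0, 0.004]
    - [0, 0, 0.0055]
    - [0, 0, 0.007]
    - [0, 0, 0.0075]
    - [0, 0, 0.0075]
  roll: [0, 0, 0, 0, 0, 0, 0]
  claw: [0.018, 0.018, 0.018, 0.018, 0.018, 0.018, 0.018]

```text
clock: 5.6
position: [588.9, 120.5, 280.7]
ee_rot: [0.771, -0.637, 0.0, -0.0]
contact_force: [-3.2, 0.7, 6.0]
gripper_width: 23.5
grasp_force: 59.2
```

>>> carry_out:
  slide:
    - [0, 0, 0.0005]
    - [0, 0, 0.001]
    - [0, 0, 0.0015]
    - [0, 0, 0.0015]
  roll: [0, 0, 0, 0]
  claw: [0.018, 0.018, 0.018, 0.018]

```text
clock: 6.1
position: [588.9, 120.5, 279.3]
ee_rot: [0.771, -0.637, 0.0, -0.0]
contact_force: [-3.6, 0.2, 7.9]
gripper_width: 23.7
grasp_force: 59.2
```

>>> carry_out:
  slide:
    - [0, 0, 0.0005]
    - [0, 0, 0.001]
    - [0, 0, 0.0015]
    - [0, 0, 0.0015]
  roll: [0, 0, 0, 0]
  claw: [0.018, 0.018, 0.018, 0.018]

```text
clock: 6.6
position: [588.9, 120.5, 277.9]
ee_rot: [0.771, -0.637, 0.0, -0.0]
contact_force: [-3.1, -0.4, 7.7]
gripper_width: 23.0
grasp_force: 59.3
```

>>> carry_out:
  slide:
    - [0, 0, 0.0005]
    - [0, 0, 0.001]
    - [0, 0, 0.0015]
    - [0, 0, 0.0015]
  roll: [0, 0, 0, 0]
  claw: [0.018, 0.018, 0.018, 0.018]

```text
clock: 7.1
position: [588.9, 120.5, 276.5]
ee_rot: [0.771, -0.637, 0.0, -0.0]
contact_force: [-4.3, 0.3, 8.0]
gripper_width: 23.5
grasp_force: 59.4
```

>>> carry_out:
  slide:
    - [0, 0, 0.0005]
    - [0, 0, 0.001]
    - [0, 0, 0.0015]
    - [0, 0, 0.0015]
  roll: [0, 0, 0, 0]
  claw: [0.018, 0.018, 0.018, 0.018]

```text
clock: 7.6
position: [588.9, 120.5, 275.1]
ee_rot: [0.771, -0.637, 0.0, -0.0]
contact_force: [-3.7, 0.4, 9.1]
gripper_width: 23.8
grasp_force: 59.5
```

>>> carry_out:
  slide:
    - [0, 0, 0.0005]
    - [0, 0, 0.001]
    - [0, 0, 0.0015]
    - [0, 0, 0.0015]
  roll: [0, 0, 0, 0]
  claw: [0.018, 0.018, 0.018, 0.018]

```text
clock: 8.1
position: [588.9, 120.6, 273.7]
ee_rot: [0.771, -0.637, 0.0, -0.0]
contact_force: [-4.2, 0.4, 9.0]
gripper_width: 23.4
grasp_force: 59.5
```

>>> carry_out:
  slide:
    - [0, 0, 0.0005]
    - [0, 0, 0.001]
    - [0, 0, 0.0015]
    - [0, 0, 0.0015]
  roll: [0, 0, 0, 0]
  claw: [0.018, 0.018, 0.018, 0.018]

```text
clock: 8.6
position: [588.9, 120.5, 272.2]
ee_rot: [0.771, -0.637, 0.0, -0.0]
contact_force: [-3.5, -0.4, 8.7]
gripper_width: 23.6
grasp_force: 59.6
```

>>> carry_out:
  slide:
    - [0, 0, 0.0005]
    - [0, 0, 0.001]
    - [0, 0, 0.0015]
    - [0, 0, 0.0015]
  roll: [0, 0, 0, 0]
  claw: [0.018, 0.018, 0.018, 0.018]

```text
clock: 9.1
position: [588.9, 120.5, 270.9]
ee_rot: [0.771, -0.637, 0.0, -0.0]
contact_force: [-4.6, 1.1, 9.8]
gripper_width: 23.4
grasp_force: 59.6
```

>>> carry_out:
  slide:
    - [0, 0, 0.0005]
    - [0, 0, 0.001]
    - [0, 0, 0.0015]
    - [0, 0, 0.0015]
  roll: [0, 0, 0, 0]
  claw: [0.018, 0.018, 0.018, 0.018]

```text
clock: 9.6
position: [588.9, 120.6, 269.4]
ee_rot: [0.771, -0.637, 0.0, -0.0]
contact_force: [-4.6, 0.1, 10.7]
gripper_width: 23.3
grasp_force: 59.7
```

>>> carry_out:
  slide:
    - [0, 0, 0.0005]
    - [0, 0, 0.001]
    - [0, 0, 0.0015]
    - [0, 0, 0.0015]
  roll: [0, 0, 0, 0]
  claw: [0.018, 0.018, 0.018, 0.018]

```text
clock: 10.1
position: [588.9, 120.5, 268.0]
ee_rot: [0.771, -0.637, 0.0, -0.0]
contact_force: [-4.2, -0.2, 11.4]
gripper_width: 22.9
grasp_force: 59.7
```

>>> carry_out:
  slide:
    - [0, 0, 0.0005]
    - [0, 0, 0.001]
    - [0, 0, 0.001]
  roll: [0, 0, 0]
  claw: [0.018, 0.018, 0.018]

```text
clock: 10.48
position: [588.9, 120.5, 267.1]
ee_rot: [0.771, -0.637, 0.0, -0.0]
contact_force: [-5.3, 0.2, 10.7]
gripper_width: 23.4
grasp_force: 59.8
```

>>> carry_out:
  slide:
    - [0, 0, 0.0005]
    - [0, 0, 0.001]
    - [0, 0, 0.001]
  roll: [0, 0, 0]
  claw: [0.018, 0.018, 0.018]

```text
clock: 10.85
position: [588.9, 120.6, 266.9]
ee_rot: [0.771, -0.637, 0.0, -0.0]
contact_force: [-5.9, 0.2, 14.1]
gripper_width: 23.6
grasp_force: 60.3
```

The plunger has stalled with rising force, so it is on its seat. Start the slide (tool −x) gently, easing off the sideways load.

>>> carry_out:
  slide:
    - [-0.001, 0.0005, 0.0]
    - [-0.002, 0.001, 0.0]
    - [-0.003, 0.001, 0.0]
    - [-0.004, 0.001, 0.0]
    - [-0.005, 0.001, 0.0]
    - [-0.006, 0.001, 0.0]
    - [-0.006, 0.001, 0.0]
  roll: [0, 0, 0, 0, 0, 0, 0]
  claw: [0.018, 0.018, 0.018, 0.018, 0.018, 0.018, 0.018]

```text
clock: 11.72
position: [587.5, 125.8, 266.9]
ee_rot: [0.771, -0.637, 0.001, -0.001]
contact_force: [-2.7, -2.9, 11.7]
gripper_width: 23.3
grasp_force: 59.9
```

>>> carry_out:
  slide:
    - [-0.0015, 0, 0.0]
    - [-0.003, 0, 0.0]
    - [-0.0045, 0, 0.0]
    - [-0.006, 0, 0.0]
    - [-0.0075, 0, 0.0]
    - [-0.009, 0, 0.0]
    - [-0.01, 0, 0.0]
    - [-0.01, 0, 0]
  roll: [0, 0, 0, 0, 0, 0, 0, 0]
  claw: [0.018, 0.018, 0.018, 0.018, 0.018, 0.018, 0.018, 0.018]

```text
clock: 12.72
position: [585.6, 135.7, 266.9]
ee_rot: [0.771, -0.637, 0.001, -0.001]
contact_force: [-1.4, -2.4, 12.4]
gripper_width: 23.1
grasp_force: 59.9
```

>>> carry_out:
  slide:
    - [-0.0005, 0, 0.0]
    - [-0.001, 0, 0.0]
    - [-0.0015, 0, 0.0]
    - [-0.002, 0, 0.0]
    - [-0.002, 0, 0.0]
  roll: [0, 0, 0, 0, 0]
  claw: [0.018, 0.018, 0.018, 0.018, 0.018]

```text
clock: 13.35
position: [585.3, 137.6, 266.9]
ee_rot: [0.771, -0.637, 0.001, -0.001]
contact_force: [-2.4, -1.9, 13.3]
gripper_width: 23.5
grasp_force: 59.9
```

>>> carry_out:
  slide:
    - [-0.0005, 0, 0.0]
    - [-0.001, 0, 0.0]
    - [-0.001, 0, 0.0]
  roll: [0, 0, 0]
  claw: [0.018, 0.018, 0.018]

```text
clock: 13.72
position: [585.1, 138.6, 266.9]
ee_rot: [0.771, -0.637, 0.001, -0.001]
contact_force: [-3.7, -2.5, 12.4]
gripper_width: 23.3
grasp_force: 59.9
```

>>> carry_out:
  slide:
    - [-0.0005, 0, 0.0]
    - [-0.001, 0, 0.0]
    - [-0.001, 0, 0.0]
  roll: [0, 0, 0]
  claw: [0.018, 0.018, 0.018]

```text
clock: 14.1
position: [584.9, 139.6, 266.9]
ee_rot: [0.771, -0.637, 0.001, -0.001]
contact_force: [-2.6, -1.7, 12.7]
gripper_width: 23.2
grasp_force: 59.9
```

>>> carry_out:
  slide:
    - [-0.0005, 0, 0.0]
    - [-0.001, 0, 0.0]
    - [-0.001, 0, 0.0]
  roll: [0, 0, 0]
  claw: [0.018, 0.018, 0.018]

```text
clock: 14.48
position: [584.7, 140.4, 266.9]
ee_rot: [0.771, -0.637, 0.001, -0.0]
contact_force: [-2.4, -3.1, 12.4]
gripper_width: 23.0
grasp_force: 59.9
```

>>> carry_out:
  slide:
    - [-0.0005, 0, 0.0]
    - [-0.001, 0, 0.0]
    - [-0.001, 0, 0.0]
  roll: [0, 0, 0]
  claw: [0.018, 0.018, 0.018]

```text
clock: 14.85
position: [584.7, 140.7, 266.9]
ee_rot: [0.771, -0.637, 0.002, -0.0]
contact_force: [-1.2, -6.3, 11.7]
gripper_width: 23.6
grasp_force: 60.0
```

Stalled at the end stop with 6 N. Ease the plunger up under the lip before opening.

>>> carry_out:
  slide:
    - [0, 0, -0.0005]
    - [0.0003, 0, -0.001]
    - [0.0003, 0, -0.0015]
    - [0.0003, 0, -0.002]
    - [0.0003, 0, -0.002]
  roll: [0, 0, 0, 0, 0]
  claw: [0.018, 0.018, 0.018, 0.018, 0.018]

```text
clock: 15.48
position: [584.7, 140.6, 268.5]
ee_rot: [0.771, -0.637, 0.001, -0.0]
contact_force: [-0.1, -5.0, 11.2]
gripper_width: 23.3
grasp_force: 59.8
```

>>> carry_out:
  slide:
    - [0, 0, -0.0005]
    - [0, 0, -0.001]
    - [0, 0, -0.001]
  roll: [0, 0, 0]
  claw: [0.018, 0.018, 0.018]

```text
clock: 15.85
position: [584.7, 140.6, 269.0]
ee_rot: [0.771, -0.637, 0.001, -0.0]
contact_force: [-0.1, -5.1, 8.5]
gripper_width: 23.5
grasp_force: 59.4
```

>>> carry_out:
  slide:
    - [0, 0, -0.0005]
    - [0, 0, -0.001]
    - [0, 0, -0.0015]
    - [0, 0, -0.0015]
  roll: [0, 0, 0, 0]
  claw: [0.018, 0.018, 0.018, 0.018]

```text
clock: 16.35
position: [584.8, 140.6, 269.1]
ee_rot: [0.771, -0.637, 0.001, -0.0]
contact_force: [2.5, -4.7, 1.9]
gripper_width: 23.2
grasp_force: 58.9
```

The catch now carries the spring. Open.

>>> carry_out:
  slide:
    - [0, 0, 0]
    - [0, 0, 0]
    - [0, 0, 0]
    - [0, 0, 0]
  roll: [0, 0, 0, 0]
  claw: [0.03, 0.045, 0.05, 0.05]

```text
clock: 16.85
position: [583.8, 141.8, 269.1]
ee_rot: [0.771, -0.637, -0.0, -0.0]
contact_force: [1.0, -0.2, 0.3]
gripper_width: 49.9
grasp_force: 0.0
```

>>> carry_out:
  slide:
    - [0, 0, -0.01]
    - [0, 0, -0.03]
    - [0, 0, -0.06]
    - [0, 0, -0.09]
    - [0, 0, -0.12]
    - [0, 0, -0.12]
    - [0, 0, -0.12]
  roll: [0, 0, 0, 0, 0, 0, 0]
  claw: [0.05, 0.05, 0.05, 0.05, 0.05, 0.05, 0.05]

```text
clock: 17.73
position: [583.5, 141.5, 389.0]
ee_rot: [0.77, -0.637, -0.0, 0.0]
contact_force: [0.2, -0.1, 0.2]
gripper_width: 50.0
grasp_force: 0.0
```

```bash
python3 - <<'E'
from h import *
np.set_printoptions(precision=2,suppress=True)
s=read_state();p=get_image('wrist');save(p,'w3');c=cloud(p,s)
hsv=cv2.cvtColor(p['img'],cv2.COLOR_RGB2HSV).astype(int);H,S=hsv[...,0],hsv[...,1]
m=(abs(c[...,0]-585)<40)&(abs(c[...,1]-140)<40)&(c[...,2]>100)&(c[...,2]<170)&((H<8)|(H>172))&(S>120)
q=c[m];z=np.percentile(q[:,2],80);q=q[abs(q[:,2]-z)<4];r=cv2.minAreaRect(q[:,:2].astype(np.float32));print(z,r)
a=np.radians(10.8);print('dy',(np.array(r[0])-[589.5,120.1])@[-np.sin(a),np.cos(a)]);print(s['contact_force'],s['position'])
E
```

```text
132.82133221094807 ((585.9733276367188, 139.50697326660156), (23.087539672851562, 23.423023223876953), 11.446986198425293)
dy 19.72405491856
[ 0.21 -0.12  0.19] [583.5  141.48 389.01]
```

View pics/w3.png

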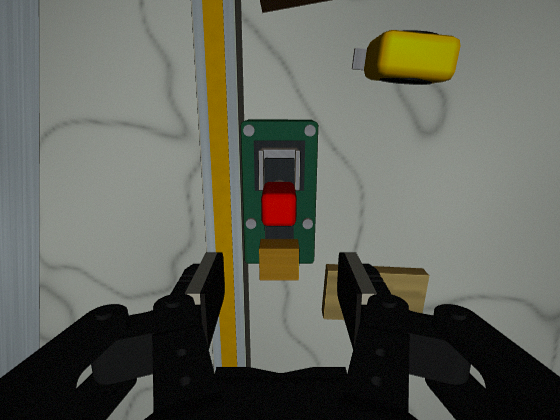

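The knob (278,204) is across by 19.7 mm. Its top stands at 133 mm, 19 mm below its rest height, and the tongue is under the brass catch (279,258). The lock is holding.

```bash
python3 -c "from bench import *; print(job_done())"
```

```text
the job is handed in; nothing more can be done
None
```

The fence is locked: the catch alone holds the plunger down with the keeper fully across, the wrist force peaked at about 15 N in the readings, and I handed the job in at about 18 s with the arm clear of everything.

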